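# Hold a cast bronze fitting level over the underside scanner

### The arm

A 7-joint arm with a two-finger parallel gripper is mounted at the origin on the work surface. World frame = base frame: x ahead of the robot, y to its left, z up, the work surface at z = 0. Lengths are in m, angles in rad, forces in N, time in s.
With the tool pointing down it reaches from about 0.35 to 0.9 m from the base axis. Payload 19.9 kg.
Tool frame: the origin (TCP) lies midway between the tips of the shut fingers; the grasp point (between the pads) lies 19 mm behind it (manip.grip_point_offset is the distance from the TCP to the grasp point, in m); z points along the fingers, y is the line along which they close (so a half turn about z gives the same grasp; the last joint's range is limited). The gripper opens to 94 mm and grips with 3 to 60 N. Pads are 16 mm wide; open, the fingers measure 119 mm over their backs; the gripper's body (75 mm by 177 mm) begins 78 mm behind the grasp point.
Start: joints at [1.091, 0.417, -0.01, 1.614, 0.005, 1.111, -0.053], TCP at [0.265, -0.566, 0.167] pointing down, gripper open.
Joint ranges: [-2.81, 2.81], [-0.39, 2.02], [-1.27, 1.25], [0.06, 2.57], [-1.19, 4.33], [0.19, 2], [-2.82, 2.82]. Speed limits (rad/s): [1.89, 1.89, 2.39, 2.39, 3.01, 3.01, 3.01].

### API

Orientations are given as a 3x3 rotation matrix whose columns are the frame's x, y, z axes.
In Python, from station import observe, eyes, workorder, manip gives the robot as it stands.
- The arm moves only by the tool move_arm, never from a script. Its argument "plan" is a list of rows, each a list of 7 numbers: the turn, a rotation vector about the world's x, y, z in degrees, then the shift along the world's x, y, z in m, then the opening, from 0 (shut) to 1 (fully open). A call has 1 to 20 rows; each row shifts and turns the commanded pose from where the row before left it; what a row does not reach is not made up. A row lasts 1/12 s, in which the tool goes at most 41.7 mm and 7.16 degrees, less where a joint would pass 70% of its speed; a pose out of reach is approached as far as the arm can. A call with a gripper value outside its range is refused whole. The fingers move at their own pace and stop on an object; the grip force is fixed at half the most. Time passes only in rows, so rows that do not move let the fingers close. It gives the time, the measured TCP pose, the force, the opening and the grip force at its end, in the units of the state.
- observe(): the state, without advancing time (a new reading comes with each control period).
- eyes.get_image(name): name is "side" or "top" or "wrist"; returns a dict with "img" (420x560x3 uint8, red, green, blue), "fovy" (degrees; the focal length in pixels is half the picture's height over the tangent of half this angle, whatever the lens; pixels are square), "cx", "cy" (the principal point, pixels), "rvec" (rotation vector, rad) and "tvec" (3), from world to camera coordinates, as OpenCV has them. Camera axes: x right, y down, z forward; pixel columns grow to the right and rows downward; lengths in m; the calibration is good to about 2 mm. A picture is of the moment at which its call begins. There is no depth.
- workorder.close_job(): hands the job in; it is judged then, once.
The state is a dict: "time": time; "joint_positions": joint angles; "qvel": joint speeds; "effort": joint torques, N m; "tool_pos": TCP position; "tool_rot": TCP orientation; "ft_force": force on the tool from outside, world axes, zero at the start; "wrist_torque": the same for the moment, N m; "gripper_width": finger opening in m; "grip_force": force on a finger pad.
Only numpy, scipy, OpenCV 4.12 (cv2) and the standard library are available. Lean on these libraries where they do the work, as an engineer would, in place of code of your own. Each camera call takes 0.05 s, during which the arm holds its last target. There are 200 camera calls.

### The job

Swing the clear cover of the storage case (it has a steel bar handle) open to a right angle or a little more, and leave it open. Then lift the cast bronze fitting out, gripping its bar at the balance point, without shifting anything else on the bench. Carry it to the white underside scanner and finish still holding it, still and level, about 60 mm clear above the glass and never touching the scanner, with the balance point over the white cross and the bar in line with the glass, heavy boss towards the end with the green stripe.

Things in the scene. Friction and masses are not known exactly. Their poses are not given: they have to be found in the camera images.
- cover (a joint): Angle of the case's clear one-piece cover about its upright hinge: 0 closed, grows as it opens, stops at 1.75 rad; starts between 0 and 0.2 and stays where left (light friction). Front panel 270 mm wide, 4 mm thick, 14 to 88 mm above the table; flat roof 270 x 170 mm, 84 to 90 mm above the table; edged in blue. Open it to 1.5 or more to clear the way down into the case.
- cover_handle (a point): Grip point on the cover's handle, 66 mm above the table, on the axis of an upright round steel bar 11 mm thick that runs from 14 to 90 mm above the table, joined to the panel by two thin stubs 24 and 80 mm up. The bar's axis stands 35 mm off the panel; reach it from above. x points square to the panel into the case, y along the panel away from the hinge, z up.
- cover_hinge (a point): Point on the cover's upright hinge axis, 66 mm above the table. Seen from above the cover opens counterclockwise about it. The handle is 174 mm from this axis (170 mm along the panel, 39 mm in front). Axes as for the handle.
- case: Grey storage case, fixed, open at front and top (where the cover shuts it): 170 mm deep (x), 270 mm wide (y), rim 82 mm high, walls 5 mm, floor 12 mm thick. Origin: centre of its underside, on the table. Its front faces its -x, the hinge is at the front corner at -y. Inside, two black foam rails 24 mm wide run along x, 72 mm either side of the middle, tops 42 mm above the table.
- fitting_balance (a point): Balance point of the loose cast bronze fitting: on the middle of its bar, half-way up it (9 mm above its underside), 54.5 mm from the boss's centre (32.5 mm from its edge) and 131.5 mm from the tail's end. x points along the bar to the boss, z up. It starts 51 mm above the table; beside the bar there it is free down to the case floor (12 mm above the table).
- fitting: The same fitting: bar 16 mm wide, 18 mm high, with a heavy round boss (44 mm diameter, 30 mm high) at one end and a small round end (22 mm, 16 mm high) at the tail; one flat underside, 208 mm long in all, 0.5 to 0.8 kg. Origin on the underside, below the balance point; axes as there. Starts level on the foam rails, bar across the case's width, boss on the hinge side.
- fitting_boss (a point): Centre of the fitting's heavy boss, half-way up (15 mm above its underside), 54.5 mm from the balance point along the bar. Axes as for the balance point.
- scanner: White underside scanner, a fixed flat box 260 mm (x) by 130 mm (y), 50 mm high, with a dark glass 215 x 85 mm on top. Origin: centre of its underside, on the table. Its +x end carries a green stripe across the top.
- scanner_mark (a point): White cross at the centre of the scanner's glass, on top, 52 mm above the table. x points along the glass towards the green-striped end, z up.
- bronze_lid: Green bronze domed lid, 154 mm across, 50 mm high; leave alone. Origin under its centre.
- bronze_jar: Green bronze jar, 124 mm across, 122 mm high; leave alone. Origin under its centre.
- solvent: Amber bottle, 60 mm across, 150 mm high; leave alone. Origin under its centre.
- beaker: White cup, 70 mm across, 80 mm high; leave alone. Origin under its centre.
- brush: Flat brush 120 mm long lying along its x; leave alone.
- chisel: Small wood-handled chisel, 137 mm long, 12 mm thick, lying along its x; leave alone.

How it is judged:
On the way, in this order (a step that is already met when the one before it is completed fails the run):
1. the cover is swung open to about a right angle (value of joint cover above 1.4 rad), for 0.2 s.
2. the fitting is lifted clear of the case, gripped within 20 mm of its balance point and level within 0.2 rad (x of the grasp point in the frame of fitting_balance between -0.02 and 0.02 m and contact force between fitting and the fingers above 1 N and contact force between fitting and case below 0.05 N and contact force between fitting and scanner below 0.05 N and height (world z) of fitting_balance above 0.12 m and angle between fitting's own z axis and vertical below 0.2 rad), for 0.2 s.
At the end, for the whole second after the job is handed in: Only the fingers hold the fitting, within 20 mm of its balance point: still, level within 0.1 rad, underside 40 to 85 mm above the glass, balance point within 20 mm of over the cross, bar within 0.17 rad of the glass, boss to the green stripe; cover still open over 1.3 rad (x of the grasp point in the frame of fitting_balance between -0.02 and 0.02 m and contact force between fitting and the fingers above 1 N and contact force between fitting and case below 0.05 N and contact force between fitting and scanner below 0.05 N and value of joint cover above 1.3 rad and horizontal distance between fitting_balance and scanner_mark below 0.02 m and z of fitting_balance in the frame of scanner_mark between 0.049 and 0.094 m and angle between fitting's own z axis and vertical below 0.1 rad and angle between the x axis of fitting and the x axis of scanner, either way round below 0.17 rad and x of fitting_boss in the frame of scanner_mark above 0.03 m and linear speed of fitting below 0.02 m/s and angular speed of fitting below 0.15 rad/s); the arm keeps its last pose, push and grip.
It fails at once if the fitting knocks against the scanner (contact force between fitting and scanner above 1 N).
It fails at once if a bystander is shifted by more than 30 mm (distance of any of bronze_lid, bronze_jar, solvent, beaker, brush, chisel from where it was at the start of the episode above 0.03 m).
It also fails if it takes over 72 s, if anything falls off the work surface, if the arm or the gripper's body presses on something with over 40 N, if the wrist force passes 120 N, or if a joint passes its speed limit or range.

## Working session

There is one attempt and no reset: what is moved stays moved. The work goes in short steps, Python scripts to look and compute and a tool call to move; the robot and the scene stay as the last step left them, time stands still between calls to the robot, and variables do not carry over. Pictures are saved under pics/ and viewed, at most 10 in all, crops included, and the job is handed in when it is done.

Besides the shell and the picture viewer there is one more tool, called after "Request:" as name(argument=value, ...) on one line, values as JSON. move_arm: Moves the arm, as the interface text tells. Its arguments: {"type":"object","properties":{"plan":{"type":"array"}},"required":["plan"]}

```bash
mkdir -p pics; ls
cat > h.py <<'E'
import numpy as np, cv2
from station import observe, eyes, workorder, manip
def cam(n):
    d=eyes.get_image(n); R=cv2.Rodrigues(np.array(d["rvec"],float))[0]; t=np.array(d["tvec"],float).ravel()
    f=210/np.tan(np.radians(d["fovy"])/2)
    return d["img"],R,t,f,d["cx"],d["cy"]
def ray(c,u,v):
    _,R,t,f,cx,cy=c
    return -R.T@t, R.T@np.array([(u-cx)/f,(v-cy)/f,1])
def onz(c,u,v,z):
    o,d=ray(c,u,v); return o+d*(z-o[2])/d[2]
def proj(c,p):
    _,R,t,f,cx,cy=c; q=R@np.array(p)+t; return np.array([cx+f*q[0]/q[2],cy+f*q[1]/q[2]])
def save(img,n): cv2.imwrite("pics/"+n,img[:,:,::-1])
E
python3 - <<'E'
from h import *
a=cam("top");b=cam("side")
for c,n in((a,"top"),(b,"side")):
    print(n,-c[1].T@c[2],c[1][2],c[3:]); save(c[0],n+"0.png")
s=observe();print(s["tool_pos"],s["tool_rot"],s["gripper_width"],s["time"],manip.grip_point_offset)
E
```

```text
pics
top [ 0.28884464 -0.08773457  1.16447962] [ 0.22455353  0.00658211 -0.97443953] (np.float64(459.05688078890324), 276.9733661689229, 207.37596323223573)
side [0.46390243 0.84322987 0.82072641] [ 0.05888486 -0.76583476 -0.64033561] (np.float64(379.41419497567676), 288.5874085591473, 212.9002623192293)
[ 0.26477949 -0.56572505  0.16681275] [[ 9.05716812e-01  4.23883000e-01 -5.08291143e-04]
 [ 4.23883301e-01 -9.05716310e-01  9.55418401e-04]
 [-5.53819610e-05 -1.08079464e-03 -9.99999414e-01]] 0.09387980970302552 0.1 0.0188
```

View pics/top0.png

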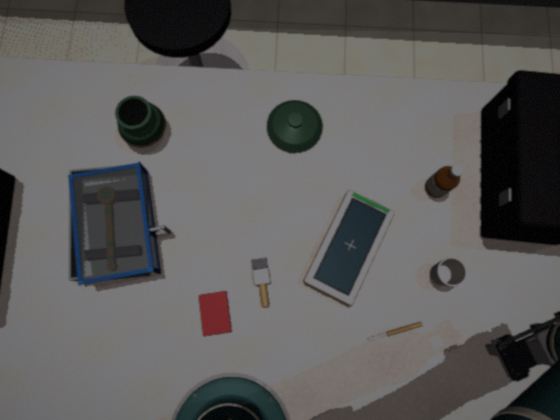

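View pics/side0.png

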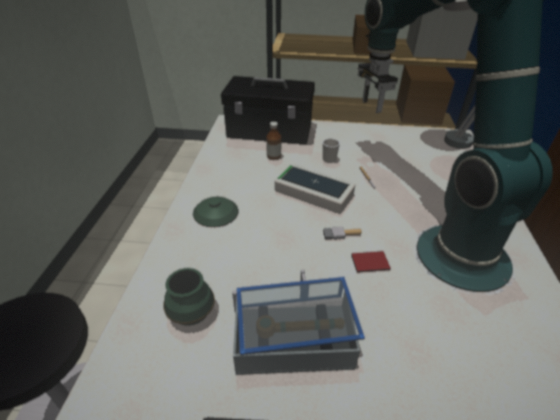

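The top view shows the case at left around (112,222), with its front facing image right. The boss is at (107,197), the tail at (111,265) and the handle near (165,231). The scanner is at (350,245), with the green stripe at its upper end. The side view agrees. Next I'll measure from enlarged crops.

Run:
```python
from h import *
a=cam("top");b=cam("side")
def big(im,x,y,w,h,k): return cv2.resize(cv2.convertScaleAbs(im[y:y+h,x:x+w],alpha=1.7),None,fx=k,fy=k,interpolation=cv2.INTER_CUBIC)
A=big(a[0],60,155,130,140,4);B=big(b[0],225,260,150,115,4)[:, :]
B=cv2.resize(B,(280*1,215)); A=A
can=np.zeros((560,800,3),np.uint8); can[:560,:520]=A; can[:215,520:]=B
can[230:510,520:800]=big(a[0],295,180,112,132,1) if 0 else cv2.resize(big(a[0],295,180,120,120,2),(280,280))
save(can,"crop0.png")
hsv=cv2.cvtColor(a[0],cv2.COLOR_RGB2HSV)
def comps(m,n):
    k,l,s,c=cv2.connectedComponentsWithStats(m)
    for i in range(1,k):
        if s[i,4]>25: print(n,s[i],c[i].round(1))
    return l
m=cv2.inRange(hsv,(105,120,60),(125,255,255)); comps(m,"blue")
pts=cv2.findNonZero(m[150:300,50:200]); r=cv2.minAreaRect(pts); q=cv2.boxPoints(r)+[50,150]
for p in q: print("roof",p,onz(a,*p,.09).round(4))
w=cv2.inRange(hsv,(50,120,70),(75,255,255)); comps(w,"green")
# scanner glass & cross
g=a[0][200:290,310:390].astype(int); 
gl=cv2.inRange(hsv,(85,60,20),(115,255,110)); comps(gl,"glass")
ys,xs=np.mgrid[230:262,335:367]; mm=a[0][230:262,335:367].min(2)>75
u,v=xs[mm].mean(),ys[mm].mean(); print("cross",u,v,mm.sum(),onz(a,u,v,.052))
```

```text
blue [  69  163   85  121 1531] [109.8 225.3]
roof [ 61.72127247 174.14181137] [0.5909 0.4476 0.09  ]
roof [139.32518768 162.50121689] [0.6309 0.2627 0.09  ]
roof [155.82885742 272.52566528] [0.3661 0.1922 0.09  ]
roof [ 78.22494507 284.16625977] [0.3299 0.3678 0.09  ]
green [354 194  35  18  94] [370.5 202.3]
glass [  68  162   92  123 2376] [114.5 224.1]
glass [ 317  200   67   93 2985] [349.9 245.9]
glass [ 176  378  109   42 2406] [230.5 398.3]
glass [535 385  25  35 417] [551.6 405.1]
cross 352.8888888888889 247.61111111111111 18 [ 0.45467604 -0.27052965  0.052     ]
```

View pics/crop0.png

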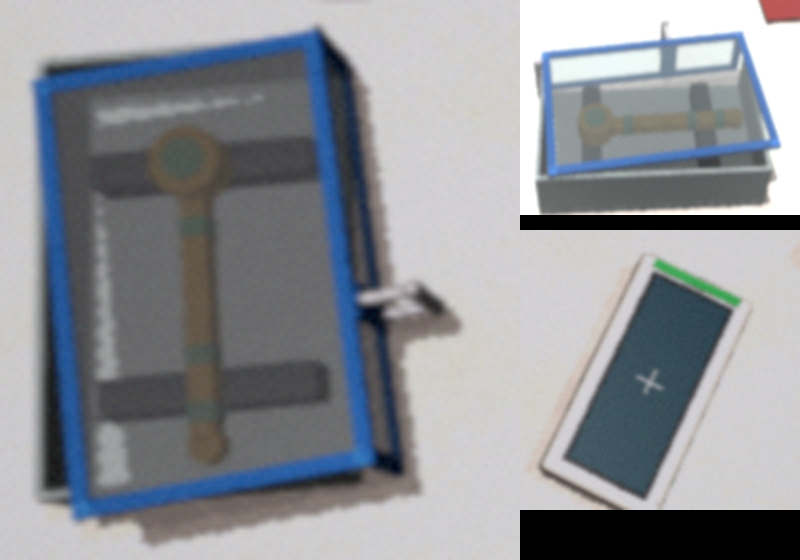

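The crop shows the cover slightly open. Roof corners are at about px (140,162.5), (154,271.5), (80,284.5) and (69.5,175.5). The handle bar top is near (162,227), and the boss, tail and scanner cross can all be made out. I'll compute poses from these.

Run:
```python
from h import *
a=cam("top");b=cam("side")
P=lambda u,v,z:onz(a,60+u/4,155+v/4,z)
tr,br,bl,tl=[P(*p,.09) for p in((320,30),(376,466),(80,518),(38,82))]
for n,p in zip("tr br bl tl".split(),(tr,br,bl,tl)):print(n,p.round(4))
print("sizes",[np.linalg.norm(x).round(4) for x in(tr-br,br-bl,tl-bl,tr-tl)])
e=(br-tr+bl-tl)[:2];e/=np.linalg.norm(e); inn=np.array([e[1],-e[0]])
if inn@(tl-tr)[:2]<0: inn=-inn
print("along",e,np.arctan2(e[1],e[0]),"in",inn)
c=(tr+br+bl+tl)/4
hin=c[:2]-135*e*.001-85e-3*inn
print("hinge~",hin,"handle pred",hin+.17*e-.037*inn,"handle px top",P(406,287,.09),"bot",P(438,302,.014))
# case: rim corners TL (40,68), BL (40,500) at .082
c1,c2=P(42,68,.082),P(40,500,.082);print("rim back",c1,c2,np.linalg.norm(c1-c2),np.arctan2(*(c2-c1)[1::-1]))
bo=P(182,158,.072);ta=P(208,444,.058);print("boss",bo,"tail",ta,np.linalg.norm((bo-ta)[:2]),"exp .175")
d=(bo-ta)[:2];d/=np.linalg.norm(d);print("dir",d,np.arctan2(d[1],d[0]),"bal",bo[:2]-.0545*d,"from tail",ta[:2]+.1205*d)
# side view px for boss: 
for p in (bo,ta,[*(hin+.17*e-.037*inn),.09]): print("side proj",proj(b,p))
# scanner
hsv=cv2.cvtColor(a[0],cv2.COLOR_RGB2HSV)
m=cv2.inRange(hsv,(85,60,20),(115,255,110)); m[:,:315]=0;m[:,390:]=0;m[:190]=0;m[300:]=0
m=cv2.morphologyEx(m,cv2.MORPH_CLOSE,np.ones((5,5)))
q=cv2.boxPoints(cv2.minAreaRect(cv2.findNonZero(m)));W=np.array([onz(a,*p,.052) for p in q]);print("glass",W.round(4),W.mean(0),np.linalg.norm(W-np.roll(W,1,0),axis=1))
for i in range(4):
    d=W[i]-W[i-1]; 
    if np.linalg.norm(d)>.15: d=d*np.sign(d[0]);print("scan ang",np.arctan2(d[1],d[0]))
s=P;print("green",onz(a,370.5,202.3,.05))
sc=b[0][160:215,270:360]; save(cv2.resize(cv2.convertScaleAbs(np.vstack([b[0][255:375,225:375]]),alpha=1.7),(750,600),interpolation=cv2.INTER_CUBIC),"side1.png")
```

```text
tr [0.631 0.261 0.09 ]
br [0.3682 0.1967 0.09  ]
bl [0.3294 0.3636 0.09  ]
tl [0.5885 0.4282 0.09  ]
sizes [np.float64(0.2705), np.float64(0.1713), np.float64(0.267), np.float64(0.1724)]
along [-0.9708372  -0.23973971] -2.8994949247276436 in [-0.23973971  0.9708372 ]
hinge~ [0.63072622 0.26223241] handle pred [0.47455427 0.18555569] handle px top [0.47437377 0.19092607 0.09      ] bot [0.47896068 0.1893224  0.014     ]
rim back [0.59979295 0.43094338 0.082     ] [0.3387509  0.39170849 0.082     ] 0.2639741035093748 -2.9924082930791043
boss [0.55009751 0.34136677 0.072     ] tail [0.37824679 0.30712442 0.058     ] 0.1752290230143168 exp .175
dir [0.98072068 0.19541481] 0.19668039460461043 bal [0.49664824 0.33071666] from tail [0.49642363 0.33067191]
side proj [264.91623947 321.66692116]
side proj [339.42300372 319.4750075 ]
side proj [302.6306734  268.26821945]
glass [[ 0.3773 -0.1813  0.052 ]
 [ 0.5768 -0.2667  0.052 ]
 [ 0.5426 -0.347   0.052 ]
 [ 0.3457 -0.2592  0.052 ]] [ 0.46060697 -0.26357446  0.052     ] [0.08398672 0.21700417 0.08731402 0.21554018]
scan ang -0.40441200296983887
scan ang -0.41992107506165927
green [ 0.57139327 -0.31305332  0.05      ]
```

View pics/side1.png

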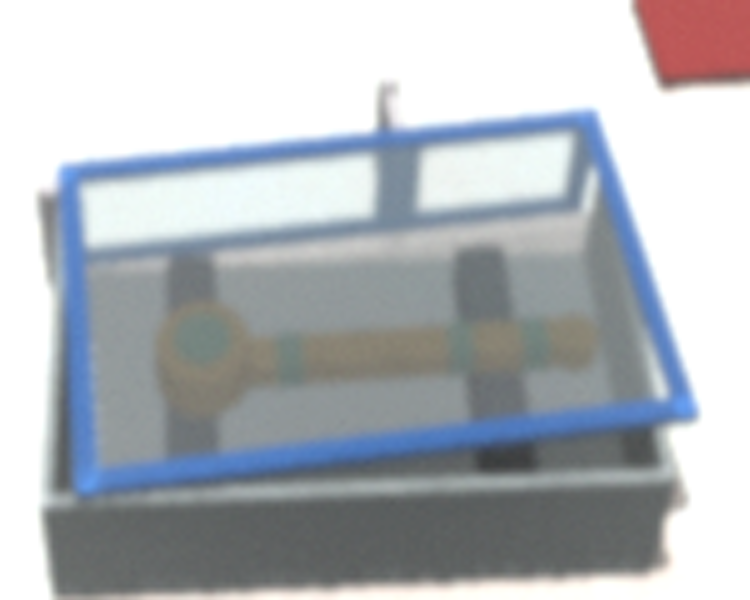

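The side view confirms the boss at px (265.6,322) and the handle top at (302.6,272.6), so the handle is at about (0.474,0.190). Before planning the swing I'll check how far the jar and lid are from the cover's sweep.

Run:
```python
from h import *
a=cam("top");b=cam("side")
# handle top two view
def tri(p,q):
    o1,d1=ray(a,*p);o2,d2=ray(b,*q);s=np.linalg.lstsq(np.c_[d1,-d2],o2-o1,rcond=None)[0];x,y=o1+s[0]*d1,o2+s[1]*d2;return (x+y)/2,np.linalg.norm(x-y)
print("handle",tri((161.5,226.75),(302.6,272.6)))
print("jar rim",onz(a,133,110,.122),"jar mid",onz(a,141,122,.06), onz(b,185,281,.122), "lid",onz(a,295,120,.05),onz(a,295,127,.015))
for n,c,(u0,u1,v0,v1) in(("top",a,(105,175,85,155)),("side",b,(150,225,260,335)),("lid",a,(255,335,90,160))):
    h=cv2.cvtColor(c[0],cv2.COLOR_RGB2HSV);m=cv2.inRange(h,(55,60,0),(100,255,110))
    k=np.zeros_like(m);k[v0:v1,u0:u1]=m[v0:v1,u0:u1]
    x,y,w,hh=cv2.boundingRect(k);print(n,x,y,w,hh,onz(c,x+w/2,y+hh/2,.06 if n!="lid" else .015))
hg=np.array([.630,.2665]);print("dist hinge",[np.linalg.norm(onz(a,*p)[:2]-hg) for p in((133,110,.122),(141,122,.06))])
im=cv2.convertScaleAbs(np.hstack([cv2.resize(a[0][85:165,100:180],(390,390),interpolation=2),cv2.resize(b[0][250:340,145:235],(390,390),interpolation=2)]),alpha=2.2)
save(im,"jar.png")
```

```text
handle (array([0.47473676, 0.19304065, 0.08223134]), np.float64(0.0019479423515463975))
jar rim [0.75398675 0.28389042 0.122     ] jar mid [0.74963024 0.28134947 0.06      ] [0.74649634 0.28515498 0.122     ] lid [ 0.78159706 -0.11471088  0.05      ] [ 0.77696763 -0.11644944  0.015     ]
top 117 97 47 48 [0.75230725 0.28296339 0.06      ]
side 0 0 0 0 [ 3.36357337 -2.70755335  0.06      ]
lid 268 101 53 51 [ 0.7783245  -0.11504819  0.015     ]
dist hinge [np.float64(0.1252004009396581), np.float64(0.12054833549830243)]
```

View pics/jar.png

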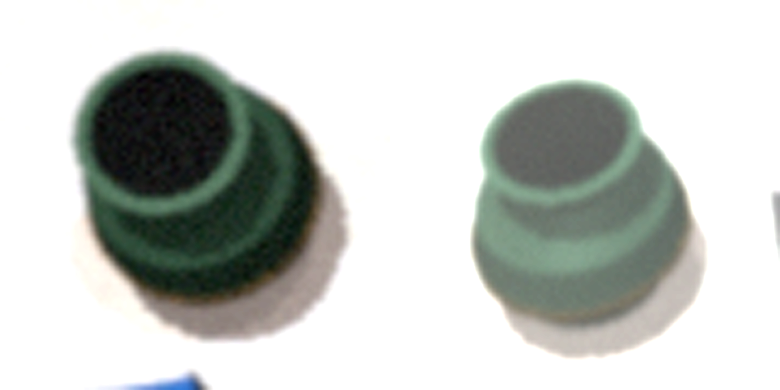

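The jar is at (0.752,0.283). The open cover swings towards -y and -x, so both the jar and the lid are clear. I'll lift and travel to above the handle.

Request:
move_arm(plan=[[0,0,0,0,0,0.035,1],[0,0,3.9,0.009,0.034,0.035,0.6],[0,0,3.9,0.01,0.036,0.015,0.6],[0,0,3.9,0.01,0.038,0,0.6],[0,0,3.9,0.01,0.038,0,0.6],[0,0,3.9,0.01,0.038,0,0.6],[0,0,3.9,0.01,0.038,0,0.6],[0,0,3.9,0.01,0.038,0,0.6],[0,0,3.9,0.01,0.038,0,0.6],[0,0,3.9,0.01,0.038,0,0.6],[0,0,3.9,0.01,0.038,0,0.6],[0,0,3.9,0.01,0.038,0,0.6],[0,0,3.9,0.01,0.038,0,0.6],[0,0,3.9,0.01,0.038,0,0.6],[0,0,3.9,0.01,0.038,0,0.6],[0,0,3.9,0.01,0.038,0,0.6],[0,0,3.9,0.01,0.038,0,0.6],[0,0,3.9,0.01,0.038,0,0.6],[0,0,3.9,0.01,0.038,0,0.6],[0,0,3.9,0.01,0.038,0,0.6]])

```text
time: 2.07
tool_pos: [0.4527, 0.1464, 0.2471]
tool_rot: [[-0.162, 0.987, 0.001], [0.987, 0.162, -0.0], [-0.0, 0.001, -1.0]]
ft_force: [1.0, -0.8, -0.0]
gripper_width: 0.0564
grip_force: 0.0
```

Request:
move_arm(plan=[[0,0,2.4,0.01,0.02,-0.03,0.6],[0,0,2.3,0.01,0.02,-0.03,0.6],[0,0,0,0,0,0,0.6],[0,0,0,0,0,0,0.6]])

```text
time: 2.4
tool_pos: [0.4716, 0.1852, 0.1854]
tool_rot: [[-0.242, 0.97, -0.004], [0.97, 0.242, 0.0], [0.001, -0.003, -1.0]]
ft_force: [-0.6, 0.1, 1.4]
gripper_width: 0.0563
grip_force: 0.0
```

Run:
```python
from h import *
c=cam("wrist");print(observe()["tool_pos"],-c[1].T@c[2]);save(c[0],"w0.png")
print("handle top proj",proj(c,[.4745,.191,.09]))
```

```text
[0.47227941 0.18451698 0.18678299] [0.45345201 0.25854321 0.40365074]
handle top proj [284.39999442 193.35340462]
```

View pics/w0.png

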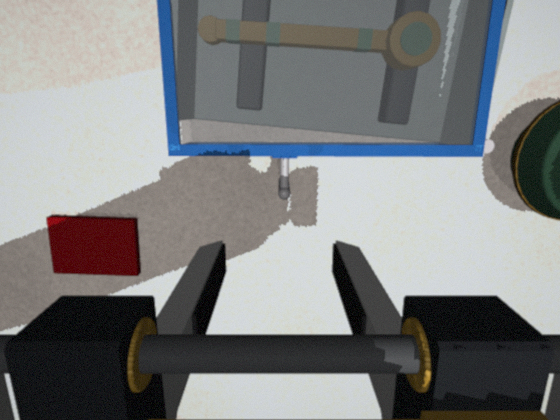

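The wrist view shows the handle bar top at px (284,187), the roof's front corners at (168,152) and (488,150), and the fitting's boss at (415,40) with its tail at (210,29). I'll measure from this sharper view.

Run:
```python
from h import *
c=cam("wrist")
print("handle",onz(c,284,186,.09))
r=onz(c,486,155,.088);l=onz(c,169,155,.088);print("front edge",r,l,np.linalg.norm(r-l),np.arctan2(*(l-r)[1::-1]))
bo=onz(c,415,40,.072);ta=onz(c,210,29,.058);d=(bo-ta)[:2];print("boss",bo,ta,np.linalg.norm(d),np.arctan2(d[1],d[0]),bo[:2]-.0545*d/np.linalg.norm(d))
```

```text
handle [0.47353818 0.19639033 0.09      ]
front edge [0.63749668 0.26484225 0.088     ] [0.36981953 0.19861869 0.088     ] 0.2757473842358764 -2.899061710523044
boss [0.55145231 0.34132193 0.072     ] [0.37866795 0.31022718 0.058     ] 0.17556002283762795 0.1780568758281185 [0.49781397 0.33166903]
```

Request:
move_arm(plan=[[0,0,0,0.002,0.008,-0.02,0.6],[0,0,0,0,0,-0.03,0.6],[0,0,0,0,0,-0.03,0.6],[0,0,0,0,0,-0.03,0.6],[0,0,0,0,0,-0.03,0.6],[0,0,0,0,0,0,0.6],[0,0,0,0,0,0,0.0],[0,0,0,0,0,0,0.0],[0,0,0,0,0,0,0.0],[0,0,0,0,0,0,0.0],[0,0,0,0,0,0,0.0],[0,0,0,0,0,0,0.0]])

```text
time: 3.5
tool_pos: [0.475, 0.1925, 0.0474]
tool_rot: [[-0.24, 0.971, 0.001], [0.971, 0.24, 0.0], [-0.0, 0.001, -1.0]]
ft_force: [0.5, -0.5, -0.4]
gripper_width: 0.02
grip_force: 0.0
```

Request:
move_arm(plan=[[0,0,0,0,0,0,0.0],[0,0,0,0,0,0,0.0],[0,0,0,0,0,0,0.0],[0,0,0,0,0,0,0.0]])

```text
time: 3.83
tool_pos: [0.4745, 0.1925, 0.0469]
tool_rot: [[-0.24, 0.971, -0.0], [0.971, 0.24, -0.0], [-0.0, -0.0, -1.0]]
ft_force: [-2.6, -1.1, 7.4]
gripper_width: 0.0079
grip_force: 30.0
```

Run:
```python
from h import *
s=observe();p=s["tool_pos"];print(p,s["gripper_width"],s["grip_force"],s["ft_force"])
h=np.array([.630,.272]);r0=np.array([p[0],p[1]])-h;print(np.linalg.norm(r0))
N=28;st=1.5/N;pr=r0
for i in range(1,N+1):
    t=st*i;q=np.array([[np.cos(t),-np.sin(t)],[np.sin(t),np.cos(t)]])@r0
    print(f"[0,0,{np.degrees(st):.2f},{q[0]-pr[0]:.4f},{q[1]-pr[1]:.4f},0,0]",q+h if i%7==0 else "");pr=q
```

```text
[0.47446325 0.19245744 0.04688711] 0.00786055553575235 30.00115603208542 [-2.60349467 -1.08117243  7.40656449]
0.17469602059891404
[0,0,3.07,0.0045,-0.0082,0,0] 
[0,0,3.07,0.0049,-0.0080,0,0] 
[0,0,3.07,0.0053,-0.0077,0,0] 
[0,0,3.07,0.0057,-0.0074,0,0] 
[0,0,3.07,0.0061,-0.0071,0,0] 
[0,0,3.07,0.0065,-0.0067,0,0] 
[0,0,3.07,0.0068,-0.0064,0,0] [0.51440612 0.14101621]
[0,0,3.07,0.0072,-0.0060,0,0] 
[0,0,3.07,0.0075,-0.0056,0,0] 
[0,0,3.07,0.0078,-0.0052,0,0] 
[0,0,3.07,0.0080,-0.0048,0,0] 
[0,0,3.07,0.0083,-0.0043,0,0] 
[0,0,3.07,0.0085,-0.0039,0,0] 
[0,0,3.07,0.0087,-0.0034,0,0] [0.57041478 0.10777972]
[0,0,3.07,0.0089,-0.0030,0,0] 
[0,0,3.07,0.0090,-0.0025,0,0] 
[0,0,3.07,0.0091,-0.0020,0,0] 
[0,0,3.07,0.0092,-0.0015,0,0] 
[0,0,3.07,0.0093,-0.0010,0,0] 
[0,0,3.07,0.0093,-0.0005,0,0] 
[0,0,3.07,0.0094,0.0000,0,0] [0.63470488 0.09736735]
[0,0,3.07,0.0093,0.0005,0,0] 
[0,0,3.07,0.0093,0.0010,0,0] 
[0,0,3.07,0.0092,0.0015,0,0] 
[0,0,3.07,0.0091,0.0020,0,0] 
[0,0,3.07,0.0090,0.0025,0,0] 
[0,0,3.07,0.0089,0.0030,0,0] 
[0,0,3.07,0.0087,0.0034,0,0] [0.69834107 0.11122625]
```

Request:
move_arm(plan=[[0,0,3.07,0.0045,-0.0082,0,0],[0,0,3.07,0.0049,-0.008,0,0],[0,0,3.07,0.0053,-0.0077,0,0],[0,0,3.07,0.0057,-0.0074,0,0],[0,0,3.07,0.0061,-0.0071,0,0],[0,0,3.07,0.0065,-0.0067,0,0],[0,0,3.07,0.0068,-0.0064,0,0]])

```text
time: 4.42
tool_pos: [0.5139, 0.1397, 0.0468]
tool_rot: [[-0.581, 0.814, -0.001], [0.814, 0.581, -0.002], [-0.001, -0.002, -1.0]]
ft_force: [-6.8, -6.1, 11.1]
gripper_width: 0.0077
grip_force: 30.0
```

Request:
move_arm(plan=[[0,0,3.07,0.0072,-0.006,0,0],[0,0,3.07,0.0075,-0.0056,0,0],[0,0,3.07,0.0078,-0.0052,0,0],[0,0,3.07,0.008,-0.0048,0,0],[0,0,3.07,0.0083,-0.0043,0,0],[0,0,3.07,0.0085,-0.0039,0,0],[0,0,3.07,0.0087,-0.0034,0,0],[0,0,3.07,0.0089,-0.003,0,0],[0,0,3.07,0.009,-0.0025,0,0],[0,0,3.07,0.0091,-0.002,0,0],[0,0,3.07,0.0092,-0.0015,0,0]])

```text
time: 5.33
tool_pos: [0.6072, 0.0961, 0.0469]
tool_rot: [[-0.935, 0.355, -0.0], [0.355, 0.935, -0.003], [-0.001, -0.003, -1.0]]
ft_force: [-1.9, -10.5, 9.2]
gripper_width: 0.0082
grip_force: 30.0
```

Run:
```python
from h import *
s=observe();print(s["ft_force"],s["wrist_torque"],s["joint_positions"])
c=cam("top");cv2.imwrite("pics/t2.png",cv2.convertScaleAbs(cv2.resize(c[0][90:310,40:320],None,fx=2.5,fy=2.5),alpha=1.6)[:,:,::-1])
```

```text
[ -1.88074431 -10.46376735   9.15104325] [-2.55217628  0.350403    0.01971272] [ 0.39529248  0.69359185 -0.84896374  1.71616775  0.60398138  1.01524078
  0.53510178]
```

View pics/t2.png

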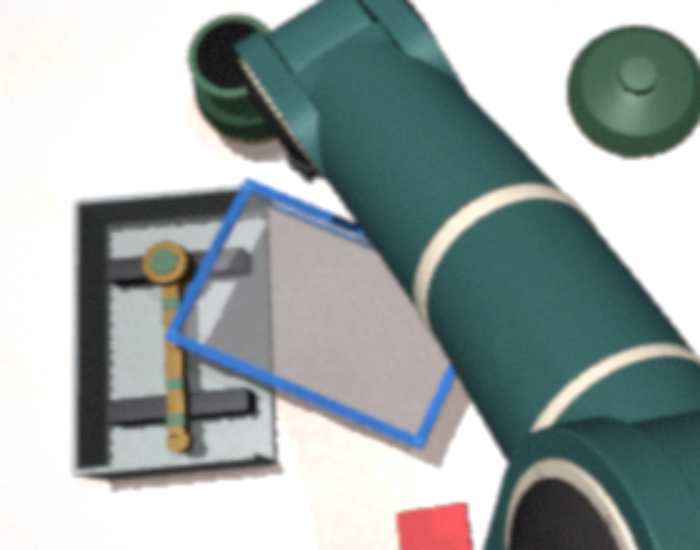

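The cover is following the handle and is about 1 rad open. Nothing is disturbed, so I'll continue the swing.

Request:
move_arm(plan=[[0,0,3.07,0.0093,-0.001,0,0],[0,0,3.07,0.0093,-0.0005,0,0],[0,0,3.07,0.0094,0,0,0],[0,0,3.07,0.0093,0.0005,0,0],[0,0,3.07,0.0093,0.001,0,0],[0,0,3.07,0.0092,0.0015,0,0],[0,0,3.07,0.0091,0.002,0,0]])

```text
time: 5.97
tool_pos: [0.6728, 0.0997, 0.0469]
tool_rot: [[-1.0, -0.011, 0.001], [-0.011, 1.0, -0.003], [-0.001, -0.003, -1.0]]
ft_force: [2.5, -9.5, 7.5]
gripper_width: 0.008
grip_force: 30.0
```

```bash
python3 -c "
from h import *
s=observe();print(s['joint_positions'],s['ft_force'])"
```

```text
[ 0.37764289  0.81991283 -0.89480343  1.53622614  0.68854616  1.12343008
  0.91286255] [ 2.51927915 -9.45161719  7.54195236]
```

Request:
move_arm(plan=[[0,0,3.07,0.009,0.0025,0,0],[0,0,3.07,0.0089,0.003,0,0],[0,0,3.07,0.0087,0.0034,0,0],[0,0,3.07,0.0084,0.0039,0,0],[0,0,1.5,0.004,0.002,0,0],[0,0,0,0,0,0,0],[0,0,0,0,0,0,0],[0,0,0,0,0,0,0]])

```text
time: 6.63
tool_pos: [0.712, 0.1147, 0.047]
tool_rot: [[-0.969, -0.247, 0.002], [-0.247, 0.969, -0.002], [-0.001, -0.003, -1.0]]
ft_force: [4.6, -9.3, 4.3]
gripper_width: 0.008
grip_force: 30.0
```

Request:
move_arm(plan=[[0,0,0,0,0,0,0.5],[0,0,0,0,0,0,0.5],[0,0,0,0,0,0,0.5],[0,0,0,0,0,0,0.5],[0,0,0,0,0,0.03,0.5],[0,0,0,0,0,0.035,0.5],[0,0,0,0,0,0.035,0.5],[0,0,0,0,0,0.035,0.7],[0,0,0,0,0,0.035,0.7],[0,0,-0.5,-0.027,0.02,0,0.7],[0,0,-0.5,-0.027,0.02,0,0.7],[0,0,-0.5,-0.027,0.02,0,0.7],[0,0,-0.5,-0.027,0.02,0,0.7],[0,0,-0.5,-0.027,0.02,0,0.7],[0,0,-0.5,-0.027,0.02,0,0.7],[0,0,-0.5,-0.027,0.02,0,0.7],[0,0,0,-0.025,0.02,0,0.7],[0,0,0,0,0,0,0.7],[0,0,0,0,0,0,0.7]])

```text
time: 8.22
tool_pos: [0.4953, 0.2782, 0.2171]
tool_rot: [[-0.981, -0.192, 0.001], [-0.192, 0.981, -0.0], [-0.001, -0.001, -1.0]]
ft_force: [1.3, -0.5, 0.1]
gripper_width: 0.0656
grip_force: 0.0
```

Run:
```python
from h import *
c=cam("wrist");t=cam("top");s=observe();print(s["tool_pos"],s["joint_positions"])
can=np.zeros((560,800,3),np.uint8);can[:420,:560]=c[0];can[:220,560:]=cv2.convertScaleAbs(cv2.resize(t[0][90:310,60:300],(240,220)),alpha=1.6);save(can,"w1.png")
print("bal proj",proj(c,[.4975,.331,.06]))
```

```text
[0.49707537 0.27657212 0.21664272] [ 0.27750773  0.49403341 -1.13462723  1.672527    0.46588636  1.27805743
  0.81009044]
bal proj [326.75136609 196.15273038]
```

View pics/w1.png

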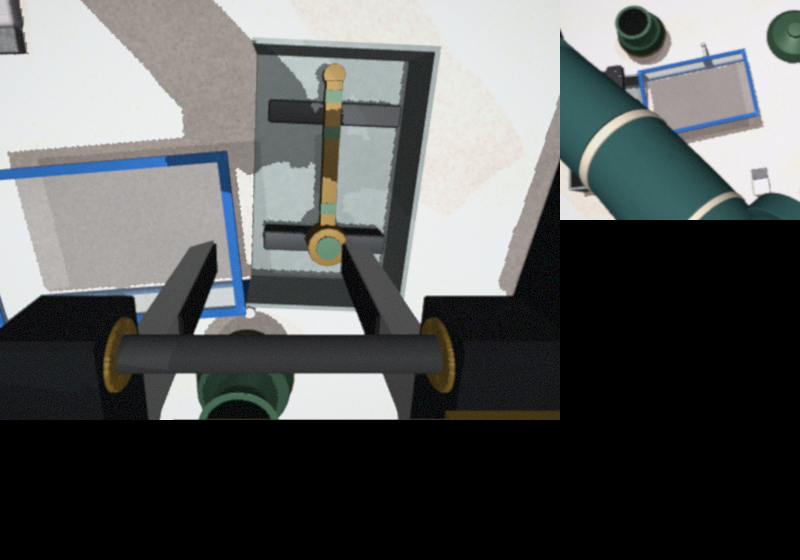

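The wrist view shows the cover open well past square. The boss is at px (328,247), the tail at (335,73), and the fitting is undisturbed. I'll refine its position.

Run:
```python
from h import *
c=cam("wrist");p=observe()["tool_pos"]
bo=onz(c,328,247.5,.072);ta=onz(c,335,73,.058);d=(bo-ta)[:2];L=np.linalg.norm(d);d/=L
b=bo[:2]-.0545*d;print(bo,ta,L,np.arctan2(d[1],d[0]),b,b-p[:2])
# bar centre check by bar edges px row 180 (~330.5)
for v in(160,200): print(onz(c,331,v,.06))
```

```text
[0.55130944 0.34097458 0.072     ] [0.37756773 0.31006144 0.058     ] 0.17647040762616242 0.17608319623178678 [0.49765215 0.33142756] [0.0004074  0.05505476]
[0.46099279 0.32506623 0.06      ]
[0.50244323 0.33465426 0.06      ]
```

Request:
move_arm(plan=[[0,0,-0.9,0,0.03,0,0.7],[0,0,0,0.0005,0.025,0,0.7],[0,0,0,0,0,-0.025,0.7],[0,0,0,0,0,-0.03,0.7],[0,0,0,0,0,-0.03,0.7],[0,0,0,0,0,-0.03,0.7],[0,0,0,0,0,-0.03,0.7],[0,0,0,0,0,-0.025,0.7],[0,0,0,0,0,-0.015,0.7],[0,0,0,0,0,0,0.7],[0,0,0,0,0,0,0.7]])

```text
time: 9.28
tool_pos: [0.4972, 0.3321, 0.0319]
tool_rot: [[-0.985, -0.173, -0.001], [-0.173, 0.985, 0.0], [0.001, 0.0, -1.0]]
ft_force: [0.6, 0.6, 0.8]
gripper_width: 0.0655
grip_force: 0.0
```

```bash
python3 -c "
from h import *
s=observe();print(s['joint_positions'],s['tool_pos'],s['ft_force'])"
```

```text
[ 0.03485104  0.73476882 -0.94388383  1.76673066  0.69413067  1.01209348
  0.56670263] [0.49718578 0.33212846 0.0319081 ] [0.636984   0.56334527 0.84416237]
```

Aligned. I'll close on the bar.

Request:
move_arm(plan=[[0,0,0,0,0,0,0.0],[0,0,0,0,0,0,0.0],[0,0,0,0,0,0,0.0],[0,0,0,0,0,0,0.0],[0,0,0,0,0,0,0.0],[0,0,0,0,0,0,0.0],[0,0,0,0,0,0,0.0],[0,0,0,0,0,0,0.0],[0,0,0,0,0,0,0.0],[0,0,0,0,0,0,0.0]])

```text
time: 10.12
tool_pos: [0.4969, 0.3321, 0.0317]
tool_rot: [[-0.985, -0.174, 0.0], [-0.174, 0.985, -0.0], [-0.0, -0.0, -1.0]]
ft_force: [-0.3, 0.5, 0.0]
gripper_width: 0.0027
grip_force: 0.0
```

The fingers closed to 2.7 mm with no grip force, so they missed the bar. I need to look.

Run:
```python
from h import *
c=cam("wrist");t=cam("side");s=observe();print(s["gripper_width"],s["grip_force"],s["ft_force"])
can=np.zeros((420,800,3),np.uint8);can[:420,:420]=c[0][:,70:490];can[:380,420:]=cv2.convertScaleAbs(cv2.resize(t[0][210:400,200:390],(380,380)),alpha=1.5);save(can,"w2.png")
```

```text
0.0004470967953946805 0.0 [-0.53902216  0.51268701 -0.13025018]
```

View pics/w2.png

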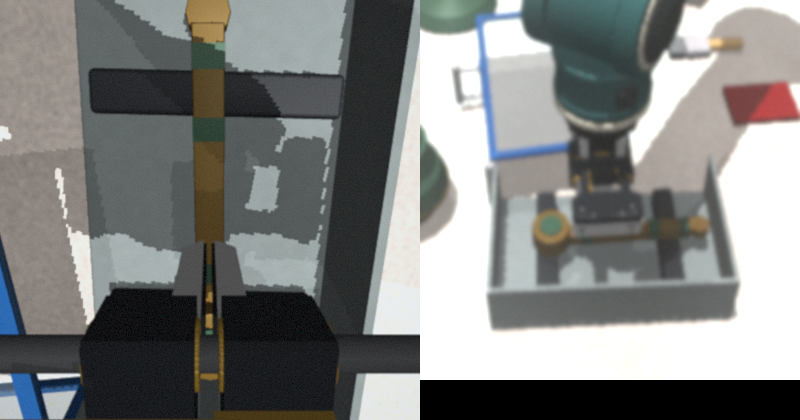

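The fingers shut centred over the bar without gripping it, so either the tips are higher than reported or they slid over its top. I'll compare the reported TCP with where the tips appear.

Run:
```python
from h import *
c=cam("wrist");t=cam("side");s=observe();p=s["tool_pos"];print(p)
for dz in(0,.019,.04,.06,.08): print(dz,"wrist",proj(c,p+[0,0,dz])-[70,0],"side crop",(proj(t,p+[0,0,dz])-[200,210])*2+[420,0])
can=cv2.convertScaleAbs(np.hstack([cv2.resize(c[0][220:360,210:350],(400,400),interpolation=2),cv2.resize(t[0][280:340,260:320],(400,400),interpolation=2)]),alpha=2.2);save(can,"w3.png")
```

```text
[0.49692472 0.33214357 0.03171183]
0 wrist [207.86708281 234.08337788] side crop [596.11968211 240.71597265]
0.019 wrist [207.7794128  244.80012472] side crop [596.44227611 231.4516323 ]
0.04 wrist [207.6629877  259.03188142] side crop [596.80928876 220.9116656 ]
0.06 wrist [207.52663741 275.69928534] side crop [597.16949305 210.56722301]
0.08 wrist [207.35587579 296.57311689] side crop [597.54058536 199.9100954 ]
```

View pics/w3.png

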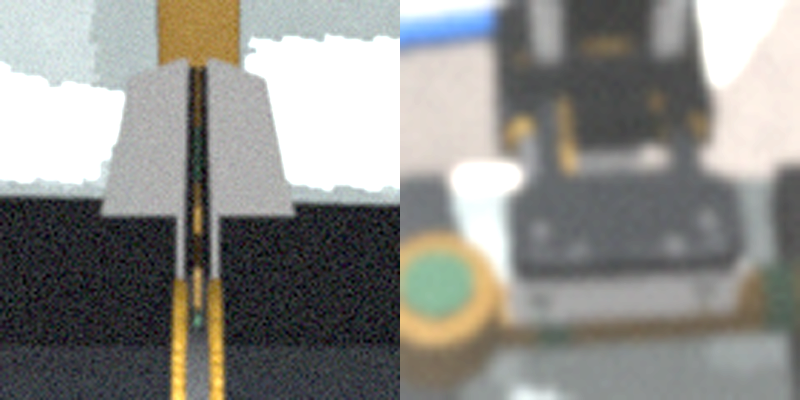

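The bar shows under both shut fingertips, so the tips must be above its top and higher than the TCP reading implies. I've now used all 10 picture views, so from here I work on numbers only. I'll lift, then difference shut and open images to find the true tip height.

Request:
move_arm(plan=[[0,0,0,0,0,0.035,0.0],[0,0,0,0,0,0.035,0.0],[0,0,0,0,0,0.03,0.0],[0,0,0,0,0,0,0.0],[0,0,0,0,0,0,0.0],[0,0,0,0,0,0,0.0]])

```text
time: 10.82
tool_pos: [0.4969, 0.3317, 0.1312]
tool_rot: [[-0.985, -0.174, -0.0], [-0.174, 0.985, -0.001], [0.0, -0.001, -1.0]]
ft_force: [0.4, -0.5, -0.6]
gripper_width: 0.0002
grip_force: 0.0
```

Run:
```python
from h import *
s=observe();print(s["tool_pos"],s["gripper_width"],s["ft_force"])
np.save("shut_s.npy",cam("side")[0]);c=cam("wrist");np.save("shut_w.npy",c[0])
# did fitting move? boss position
h=cv2.cvtColor(c[0],cv2.COLOR_RGB2HSV)
```

```text
[0.49685666 0.3317272  0.13123807] 0.0001756128217167796 [ 0.44638968 -0.49208702 -0.5573494 ]
```

Request:
move_arm(plan=[[0,0,0,0,0,0,0.7],[0,0,0,0,0,0,0.7],[0,0,0,0,0,0,0.7],[0,0,0,0,0,0,0.7],[0,0,0,0,0,0,0.7],[0,0,0,0,0,0,0.7],[0,0,0,0,0,0,0.7],[0,0,0,0,0,0,0.7],[0,0,0,0,0,0,0.7],[0,0,0,0,0,0,0.7]])

```text
time: 11.75
tool_pos: [0.4969, 0.3321, 0.1317]
tool_rot: [[-0.985, -0.174, 0.0], [-0.174, 0.985, -0.0], [-0.0, -0.0, -1.0]]
ft_force: [-0.6, -0.3, 0.8]
gripper_width: 0.0632
grip_force: 0.0
```

Run:
```python
from h import *
s=observe();p=s["tool_pos"];print(p,s["gripper_width"])
yd=s["tool_rot"][:,1];xd=s["tool_rot"][:,0]; yd=np.array(yd)
t=cam("side");c=cam("wrist")
for n,k in(("s",t),("w",c)):
    d=np.abs(k[0].astype(int)-np.load(f"shut_{n}.npy").astype(int)).sum(2)
    m=cv2.medianBlur((d>40).astype(np.uint8),5)
    K,l,S,C=cv2.connectedComponentsWithStats(m)
    for i in range(1,K):
        if S[i,4]>40: print(n,S[i],C[i].round(0))
w=s["gripper_width"]/2
for z in(0,.01,.02,.03,.04):
    print(z,"near open side",proj(t,p+yd*(w+.005)+[0,0,z]).round(1),"far",proj(t,p-yd*(w+.005)+[0,0,z]).round(1),"shut",proj(t,p+[0,0,z]).round(1),"wrist open",proj(c,p+yd*w+[0,0,z]).round(1),proj(c,p+yd*w+.008*np.array(xd)+[0,0,z]).round(1),proj(c,p+yd*w-.008*np.array(xd)+[0,0,z]).round(1))
```

```text
[0.49692991 0.33209638 0.13174502] 0.06322909218864246
s [304 240   8  33 156] [307. 257.]
s [273 248   8  27 122] [276. 261.]
s [292 259  11  11  86] [297. 264.]
s [287 297   9  10  80] [291. 301.]
s [298 341  15   9  97] [304. 346.]
w [    0    10   560   410 69273] [282. 346.]
w [287  51   6  15  49] [290.  58.]
w [297 136  27  35 685] [312. 154.]
w [120 150  13   9  50] [127. 154.]
w [536 171   8  19  44] [540. 180.]
w [199 186  22   9 120] [209. 190.]
w [269 186  22  32 247] [283. 207.]
w [296 186  24   9 171] [307. 190.]
w [530 191   7  17  43] [533. 199.]
w [516 211  16  32  81] [524. 227.]
w [242 235  11   8  45] [247. 239.]
0 near open side [290.4 318.6] far [287.7 291.2] shut [289.  304.4] wrist open [327.6 234.1] [328.1 222. ] [327.2 245.9]
0.01 near open side [290.5 315.8] far [287.7 288.3] shut [289.1 301.6] wrist open [329.8 239.5] [330.3 226.9] [329.3 251.8]
0.02 near open side [290.6 313. ] far [287.8 285.5] shut [289.2 298.8] wrist open [332.1 245.4] [332.6 232.3] [331.6 258.2]
0.03 near open side [290.7 310.1] far [287.9 282.6] shut [289.3 295.9] wrist open [334.7 251.9] [335.2 238.3] [334.1 265.2]
0.04 near open side [290.8 307.2] far [288.  279.6] shut [289.4 292.9] wrist open [337.5 259. ] [338.1 244.8] [336.8 272.9]
```

All three cues put the real tips about 37 mm above the reported TCP: the wrist-view tip row and width, and the side-view difference bottom at v≈307. So the first grasp closed just over the bar. I'll go down again, deeper and in small steps, watching the force.

Request:
move_arm(plan=[[0,0,0,0.0005,-0.0005,-0.035,0.7],[0,0,0,0,0,-0.035,0.7],[0,0,0,0,0,-0.025,0.7],[0,0,0,0,0,-0.012,0.7],[0,0,0,0,0,0,0.7],[0,0,0,0,0,-0.003,0.7],[0,0,0,0,0,-0.003,0.7],[0,0,0,0,0,-0.003,0.7],[0,0,0,0,0,0,0.7]])

```text
time: 12.6
tool_pos: [0.4978, 0.3317, 0.0162]
tool_rot: [[-0.985, -0.174, 0.001], [-0.174, 0.985, 0.0], [-0.001, 0.0, -1.0]]
ft_force: [-0.2, 0.2, 0.3]
gripper_width: 0.066
grip_force: 0.0
```

Request:
move_arm(plan=[[0,0,0,0,0,-0.002,0.7],[0,0,0,0,0,-0.002,0.7],[0,0,0,0,0,-0.002,0.7],[0,0,0,0,0,0,0.7]])

```text
time: 12.93
tool_pos: [0.4973, 0.3315, 0.0094]
tool_rot: [[-0.985, -0.174, -0.0], [-0.174, 0.985, -0.0], [0.0, -0.0, -1.0]]
ft_force: [-0.8, 0.7, -0.6]
gripper_width: 0.0656
grip_force: 0.0
```

There is no contact at z=0.009, which is below the case floor, so the tip offset is confirmed. I'll go a little lower and close.

Request:
move_arm(plan=[[0,0,0,0,0,-0.004,0.7],[0,0,0,0,0,-0.004,0.7],[0,0,0,0,0,0,0.7],[0,0,0,0,0,0,0.0],[0,0,0,0,0,0,0.0],[0,0,0,0,0,0,0.0],[0,0,0,0,0,0,0.0],[0,0,0,0,0,0,0.0],[0,0,0,0,0,0,0.0],[0,0,0,0,0,0,0.0],[0,0,0,0,0,0,0.0],[0,0,0,0,0,0,0.0],[0,0,0,0,0,0,0.0]])

```text
time: 14.02
tool_pos: [0.4974, 0.3318, 0.0018]
tool_rot: [[-0.985, -0.174, 0.0], [-0.174, 0.985, 0.0], [-0.0, 0.0, -1.0]]
ft_force: [-0.0, 1.2, -0.3]
gripper_width: 0.0158
grip_force: 30.0
```

Gripped at 15.8 mm with 30 N. Lifting.

Request:
move_arm(plan=[[0,0,0,0,0,0.005,0.0],[0,0,0,0,0,0.01,0.0],[0,0,0,0,0,0.015,0.0],[0,0,0,0,0,0.02,0.0],[0,0,0,0,0,0.02,0.0],[0,0,0,0,0,0.02,0.0],[0,0,0,0,0,0.02,0.0],[0,0,0,0,0,0.02,0.0],[0,0,0,0,0,0.015,0.0],[0,0,0,0,0,0.005,0.0],[0,0,0,0,0,0,0.0],[0,0,0,0,0,0,0.0],[0,0,0,0,0,0,0.0]])

```text
time: 15.1
tool_pos: [0.497, 0.3311, 0.1507]
tool_rot: [[-0.985, -0.174, -0.001], [-0.174, 0.985, -0.001], [0.001, -0.001, -1.0]]
ft_force: [-1.3, 0.7, -7.3]
gripper_width: 0.0157
grip_force: 30.0
```

Run:
```python
from h import *
s=observe();print(s["ft_force"],s["wrist_torque"],s["joint_positions"])
b=cam("side");h=cv2.cvtColor(b[0],cv2.COLOR_RGB2HSV)
p=s["tool_pos"];x=-np.array(s["tool_rot"])[:,0]; # bar dir ~ toward boss (+x world)
bal=np.array([p[0],p[1],p[2]+.049])
print("bal",bal,"px boss",proj(b,bal+.0545*x+[0,0,.02]),"tail",proj(b,bal-.12*x+[0,0,.007]))
m=cv2.inRange(h,(10,90,50),(28,255,255));
K,l,S,C=cv2.connectedComponentsWithStats(m)
for i in range(1,K):
    if S[i,4]>20: print(S[i],C[i].round(1))
```

```text
[-1.25475238  0.72038304 -7.34841789] [ 0.09676685 -0.16797045  0.0432785 ] [ 0.10869396  0.60327681 -1.05329269  1.67665656  0.5578229   1.19731721
  0.66367507]
bal [0.49704171 0.33112637 0.19969461] px boss [263.28152881 279.09087733] tail [346.69306928 279.01875962]
[ 272   33   64   25 1176] [301.   45.7]
[ 397   49   45   71 1313] [418.1  86.5]
[346 230  14   4  46] [352.7 231.5]
[546 234  14   9  49] [553.7 237.3]
[255 274  20  15 123] [264.3 283. ]
[342 277  10   7  58] [346.6 279.9]
```

It is held level: 7.3 N (about 0.75 kg), with the tail pixel on its prediction and the boss a few rows off in an occluded view. Now I'll carry it to the scanner at height.

Request:
move_arm(plan=[[0,0,0,0,-0.008,0,0],[0,0,0,0,-0.016,0,0],[0,0,0,0,-0.024,0,0],[0,0,-2,-0.002,-0.03,0,0],[0,0,-2,-0.002,-0.03,0,0],[0,0,-2,-0.002,-0.03,0,0],[0,0,-2,-0.002,-0.03,0,0],[0,0,-2,-0.002,-0.03,0,0],[0,0,-2,-0.002,-0.03,0,0],[0,0,-2,-0.002,-0.03,0,0],[0,0,-2,-0.002,-0.03,0,0],[0,0,-2,-0.002,-0.03,0,0]])

```text
time: 16.15
tool_pos: [0.4786, 0.0117, 0.1514]
tool_rot: [[-0.99, 0.141, -0.0], [0.141, 0.99, -0.0], [0.0, -0.0, -1.0]]
ft_force: [0.1, -0.1, -6.9]
gripper_width: 0.0163
grip_force: 30.0
```

Request:
move_arm(plan=[[0,0,-2,-0.002,-0.03,0,0],[0,0,-2,-0.002,-0.03,0,0],[0,0,-2,-0.002,-0.03,0,0],[0,0,-2,-0.002,-0.03,0,0],[0,0,-2,-0.002,-0.03,0,0],[0,0,-2,-0.002,-0.03,0,0],[0,0,-1.6,-0.002,-0.027,0,0],[0,0,-1,-0.002,-0.024,0,0],[0,0,-1,-0.002,-0.02,0,0],[0,0,0,-0.001,-0.014,0,0],[0,0,0,0,-0.009,0,0],[0,0,0,0,-0.005,0,0],[0,0,0,0,0,0,0],[0,0,0,0,0,0,0],[0,0,0,0,0,0,0],[0,0,0,0,0,0,0]])

```text
time: 17.48
tool_pos: [0.4607, -0.2644, 0.1518]
tool_rot: [[-0.917, 0.399, 0.0], [0.399, 0.917, -0.0], [-0.0, -0.0, -1.0]]
ft_force: [-1.0, 1.1, -6.5]
gripper_width: 0.0159
grip_force: 30.0
```

Run:
```python
from h import *
s=observe();p=s["tool_pos"];R=np.array(s["tool_rot"]);print(p,R[:,0],s["ft_force"],s["gripper_width"],s["wrist_torque"])
c=cam("wrist");b=cam("side");x=-R[:,0]
print("bar ang",np.arctan2(x[1],x[0]))
bal=p+[0,0,.049]
for n,k in(("wrist",c),("side",b)):
    print(n,"pred tail",proj(k,bal-.1205*x+[0,0,.007]),"boss",proj(k,bal+.0545*x+[0,0,.021]),"cross",proj(k,[.46,-.265,.052]))
    h=cv2.cvtColor(k[0],cv2.COLOR_RGB2HSV);m=cv2.inRange(h,(8,100,50),(28,255,255))
    K,l,S,C=cv2.connectedComponentsWithStats(m)
    for i in range(1,K):
        if S[i,4]>40: print(S[i],C[i].round(1))
    m=cv2.inRange(h,(50,110,60),(75,255,255));K,l,S,C=cv2.connectedComponentsWithStats(m)
    for i in range(1,K):
        if S[i,4]>25: print("green",S[i],C[i].round(1))
h=cv2.cvtColor(c[0],cv2.COLOR_RGB2HSV);m=cv2.inRange(h,(85,60,20),(115,255,130));K,l,S,C=cv2.connectedComponentsWithStats(m)
for i in range(1,K):
    if S[i,4]>400: print("glass w",S[i],C[i])
```

```text
[ 0.46067535 -0.26441542  0.15181381] [-9.17086057e-01  3.98689292e-01 -1.14111123e-04] [-0.97637202  1.12140667 -6.54269985] 0.015863640735188794 [ 0.03713989 -0.12710442 -0.03114546]
bar ang -0.4100871944648323
wrist pred tail [278.41574304  -4.88810984] boss [278.44046493 387.58922402] cross [277.71059248 197.27649005]
[ 254    0   49   27 1113] [278.   12.3]
[  24   22   71   77 1292] [58.8 60.9]
[ 259   60   38   58 2121] [277.9  88.7]
[ 261  146   36  143 4747] [278.3 215.8]
[263 311  33  24 730] [278.9 322.2]
[231 318  12  75 541] [235.3 355.3]
[316 318  12  75 536] [322.3 356. ]
[247 373  64  47 896] [278.5 405. ]
[ 313  411  127    9 1087] [376.8 415. ]
green [259 312   5   8  30] [261.  315.4]
green [295 312   4   8  27] [296.5 315.1]
side pred tail [351.95600701 151.16421582] boss [302.85688962 133.40261973] cross [314.61498693 180.50808554]
[273  35  31  22 205] [284.9  48.5]
[ 350   39  127   75 2658] [417.9  71.5]
[267 130  14  12 128] [273.4 135.8]
glass w [ 227   68   35  195 5201] [244.55412421 155.7846568 ]
glass w [ 296   69   38  195 5676] [313.05778717 155.86645525]
```

Run:
```python
from h import *
s=observe();p=s["tool_pos"];x=-np.array(s["tool_rot"])[:,0];c=cam("wrist")
h=cv2.cvtColor(c[0],cv2.COLOR_RGB2HSV);m=cv2.inRange(h,(85,60,20),(115,255,130));m[:60]=0;m[300:]=0;m[:,:200]=0;m[:,360:]=0
for r in(90,130,170,210,250):
    q=np.flatnonzero(m[r]); A,B=onz(c,q[0],r,.052),onz(c,q[-1]+1,r,.052);print(r,q[0],q[-1],(A+B)[:2]/2,np.linalg.norm(A-B))
for r in(68,263):
    e=onz(c,280,r,.052);print(r,e,"centre",e+(.1075 if r==68 else -.1075)*x)
```

```text
90 230 331 [ 0.3767085  -0.22610974] 0.08508827523888578
130 230 329 [ 0.40634402 -0.23988757] 0.08575641358559084
170 231 328 [ 0.43803958 -0.25365048] 0.0864628968049275
210 233 329 [ 0.4721597  -0.26698063] 0.08811949813145037
250 234 325 [ 0.50724561 -0.28370116] 0.08613301807664941
68 [ 0.36057938 -0.22001349  0.052     ] centre [ 0.45914189 -0.26292831  0.05201039]
263 [ 0.51929988 -0.28893323  0.052     ] centre [ 0.42073737 -0.2460184   0.05198961]
```

The glass centre is at about (0.459,-0.263) with its axis at -0.416, so position and angle are within 2 mm and 0.01 rad. I'll descend 80 mm.

Request:
move_arm(plan=[[0,0,0,0,0.001,-0.006,0],[0,0,0,0,0,-0.012,0],[0,0,0,0,0,-0.015,0],[0,0,0,0,0,-0.015,0],[0,0,0,0,0,-0.012,0],[0,0,0,0,0,-0.01,0],[0,0,0,0,0,-0.006,0],[0,0,0,0,0,-0.003,0],[0,0,0,0,0,0,0],[0,0,0,0,0,0,0],[0,0,0,0,0,0,0],[0,0,0,0,0,0,0],[0,0,0,0,0,0,0],[0,0,0,0,0,0,0],[0,0,0,0,0,0,0],[0,0,0,0,0,0,0]])

```text
time: 18.97
tool_pos: [0.4604, -0.2644, 0.0728]
tool_rot: [[-0.916, 0.4, 0.0], [0.4, 0.916, -0.0], [-0.0, -0.0, -1.0]]
ft_force: [0.7, -0.3, -5.9]
gripper_width: 0.0156
grip_force: 30.0
```

Run:
```python
from h import *
s=observe();p=s["tool_pos"];R=np.array(s["tool_rot"]);print(p,R[:,2],s["ft_force"],s["gripper_width"],np.abs(s["qvel"]).max())
c=cam("wrist");b=cam("side");t=cam("top");x=-R[:,0];bal=p+[0,0,.049]
print("top pred tail",proj(t,bal-.1205*x+[0,0,.007]),"boss",proj(t,bal+.0545*x+[0,0,.021]))
print("side pred tail",proj(b,bal-.1205*x+[0,0,.007]),"boss",proj(b,bal+.0545*x+[0,0,.021]))
for n,k in(("top",t),("side",b)):
    h=cv2.cvtColor(k[0],cv2.COLOR_RGB2HSV);m=cv2.inRange(h,(8,100,40),(28,255,255));K,l,S,C=cv2.connectedComponentsWithStats(m)
    for i in range(1,K):
        if S[i,4]>15: print(n,S[i],C[i].round(1))
# cover: blue box in top view
h=cv2.cvtColor(t[0],cv2.COLOR_RGB2HSV);m=cv2.inRange(h,(105,120,60),(125,255,255));m[:,320:]=0
q=cv2.boxPoints(cv2.minAreaRect(cv2.findNonZero(m)));print([onz(t,*u,.09)[:2].round(3) for u in q])
```

```text
[ 0.46041378 -0.26441281  0.07277126] [ 5.01954872e-05 -1.54048962e-04 -9.99999987e-01] [ 0.67253907 -0.31700733 -5.88223321] 0.01562489674913398 0.0012502086178420584
top pred tail [333.48692607 288.18235511] boss [366.82886132 218.12020987]
side pred tail [348.94542343 172.15515657] boss [301.91245801 154.17618661]
top [435 167  24  23 341] [446.  178.4]
top [344 249   8  16  51] [348.  257.6]
top [336 268  10  11  69] [340.6 272.6]
top [330 283  10  11  77] [334.  287.6]
top [260 285   9  22 131] [263.7 295.4]
side [357  16   8   6  29] [359.5  17.7]
side [278  35   7   5  25] [281.2  37. ]
side [273  39  34  18 166] [286.4  49.6]
side [401  45   8   9  18] [404.1  49.5]
side [ 381   51   90   64 1992] [429.1  79. ]
side [267 130  14  13 133] [273.4 135.9]
side [536 208  24  29 263] [550.1 222.2]
[array([0.632, 0.276]), array([0.71, 0.01]), array([ 0.541, -0.037]), array([0.468, 0.221])]
```

The tail is within a pixel of prediction, the balance point is at about z=0.122 over the cross, the arm is still, and the cover is about 1.68 rad open. Handing in.

```bash
python3 -c "
from station import workorder
print(workorder.close_job())"
```

```text
the job is handed in; nothing more can be done
None
```

The job is handed in (no verdict came back): by my last measurements the cover stands open about 1.68 rad, and the fitting is held still and level about 60 mm above the glass, within about 3 mm of over the cross, boss towards the green stripe.

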